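# Fix the hook collar on the spice pull-out's post

## Robot

A 7-joint arm with a two-finger parallel gripper is mounted at the origin on the work surface. World frame = base frame: x ahead of the robot, y to its left, z up, the work surface at z = 0. Lengths are in m, angles in rad, forces in N, time in s.
With the tool pointing down it reaches from about 0.425 to 0.825 m from the base axis. Payload 3.6 kg.
Tool frame: the origin (TCP) lies at the very end of the fingers, on their centre line; the grasp point (between the pads) lies 19 mm behind it (arm.tcp_to_grasp is the distance from the TCP to the grasp point, in m); z points along the fingers, y is the line along which they close (so a half turn about z gives the same grasp; the last joint's range is limited). The gripper opens to 85 mm and grips with 20 to 120 N. Pads are 22 mm wide; open, the fingers measure 114 mm over their backs; the gripper's body (76 mm by 85 mm) begins 54 mm behind the grasp point. The pads swing forward as they close: fully open they stand 13 mm farther back than shut.
Start: joints at [1.194, 0.615, -0.013, 1.423, 0.008, 1.103, -0.04], TCP at [0.223, -0.61, 0.231] pointing down, gripper open.
Joint ranges: [-3.12, 3.12], [-0.3, 2.06], [-1.34, 1.32], [0.26, 2.42], [-1.36, 4.5], [0.01, 1.98], [-2.84, 2.84]. Speed limits (rad/s): [2.79, 2.79, 3.14, 3.14, 3.14, 3.14, 3.14].

## Interface

Orientations are given as [roll, pitch, yaw] about the fixed x, y, z axes, in that order (R = Rz(yaw) Ry(pitch) Rx(roll)).
In Python, from station import arm gives the robot as it stands. Calls block until the motion is done:
- arm.goto(position, orientation): joint-space move of the TCP to a pose.
- arm.move_straight(position, attitude=None, vel=0.15, f_stop=None): straight line of the TCP; attitude=None keeps the orientation; vel is the mean speed in m/s. With f_stop (N) it stops when the force on the tool has changed by that much, and returns True; else False.
- arm.move_j(angles): joint-space move.
- arm.grip(opening, grip_force=None): finger opening in m; grip_force is the grip in N (None keeps the last); returns when the fingers have stopped.
- arm.wait(seconds).
- arm.inverse_kinematics(position, orientation): joint angles nearest the present ones, or None.
- arm.snapshot(name): name is "side" or "top" or "wrist"; returns a dict with "frame" (384x512x3 uint8, red, green, blue), "K" (3x3 intrinsics, pixels), "world_from_camera" (4x4, takes a point from camera to world coordinates). Camera axes: x right, y down, z forward; pixel columns grow to the right and rows downward; lengths in m; the calibration is good to about 2 mm. A picture is of the moment at which its call begins. There is no depth.
A pose or a line that the arm cannot do raises arm.Unreachable and nothing moves.
- arm.finish_job(): hands the job in; it is judged then, once.
Readings, each from a call of its own:
- arm.get_t(): time.
- arm.get_qpos(): joint angles.
- arm.get_joint_vel(): joint speeds.
- arm.get_joint_efforts(): joint torques, N m.
- arm.get_tool_pos(): TCP position.
- arm.get_orientation(): TCP orientation.
- arm.get_ft_force(): force on the tool from outside, world axes, zero at the start.
- arm.get_torque(): the same for the moment, N m.
- arm.get_opening(): finger opening in m.
- arm.get_grasp_force(): force on a finger pad.
Only numpy, scipy, OpenCV 4.12 (cv2) and the standard library are available. Lean on these libraries where they do the work, as an engineer would, in place of code of your own. Each camera call takes 0.05 s, during which the arm holds its last target. There are 200 camera calls.

## Task

The brass hook collar on the pull-out tray's steel post has worked loose. Turn the collar until its set screw squarely faces the red-marked flat of the post, and only then press the screw's lever down until the screw is firmly tight on the flat, without forcing it. Let go, and leave everything else where it stands.

Things in the scene. Friction and masses are not known exactly. Their poses are not given: they have to be found in the camera images.
- flat (a point): centre of the steel post's top end, 18 mm above the collar's top. The upright round post is 30 mm thick and fixed in the tray; its milled flat (18 mm wide, 3 mm deep) runs down through the collar and is marked by red paint and by a red line on the top end from the centre to the flat. x axis points level out of the flat, z up
- collar_mid (a point): centre of the brass octagonal collar, on the post's axis, half-way up. 52 mm across flats, 26 mm high. x axis points along the set screw, out from the post towards the lever; z up. A white line on top shows the screw's side. The flats to its +y and -y are free to be gripped; a steel hook sticks out to its -x, to 61 mm from the axis
- lever_pivot (a point): centre of the lever's hub (20 mm thick, 14 mm long) on the set screw's axis, 52 mm from the collar's axis along the collar's x, at the collar's mid height. The lever, an 8 mm steel rod, turns about the collar's x axis
- ball (a point): centre of the black ball, 16 mm across, on the lever's end, 70 mm from the pivot. When loose the lever points to the collar's +y and up at about 20 degrees; pressing it down tightens the screw. A downward push of 9 to 12 N, 60 mm from the pivot, makes it tight; above about 13 N the thread is damaged
- screw: the set screw, hidden inside the collar; origin at the collar's centre, moves along the collar's -x as it is tightened, 20 mm per radian of the lever
- post: the steel post itself; origin on its axis at the level of the counter, x axis out of the flat
- collar (a joint): angle of the collar about the post relative to the tray, rad, growing anticlockwise seen from above. It turns both ways against friction of about 0.2 N m, stays where it is left and cannot slide along the post. It fits loosely (up to about 2 mm off centre), so how far the lever must go to be tight differs from case to case
- lever (a joint): how far the lever is turned down from 20 degrees above level, rad. It moves against even friction (0.3 N m: about 5 N, 60 mm from the pivot) and stays where left. Once the screw bears on the flat, after about 0.2 to 0.4 rad, the resistance climbs by about 2 to 3 N per mm. Not facing the flat, the screw meets the round of the post too early
- dabba: bystander: octagonal steel tin with lid, 79 mm wide, 77 mm high, on the tray; origin under its centre
- pot_a: bystander: terracotta pinch pot, 48 mm wide, on the tray
- pot_b: bystander: blue pinch pot, 48 mm wide, on the tray
- shaker: bystander: glass salt shaker, 38 mm wide, 66 mm high, on the tray
- spatula: bystander: orange spatula, 240 mm long, lying along the tray
- oil_jar: bystander: amber jar, 70 mm wide, 110 mm high, on the counter
- mug: bystander: white mug, 90 mm high, on the counter

How it is judged:
On the way:
1. the collar's set screw faces the flat (within 0.2 rad) while the screw is still loose (angle between the x axis of collar_mid and the x axis of flat, either way round below 0.2 rad and contact force between screw and post below 1 N), for 0.2 s.
At the end, for the whole second after the job is handed in: the set screw faces the flat within 0.2 rad and presses on it with more than 6 N, the lever at rest and let go (angle between the x axis of collar_mid and the x axis of flat, either way round below 0.2 rad and contact force between screw and post above 6 N and velocity of joint lever between -0.05 and 0.05 rad/s); the robot touches nothing.
It fails at once if the set screw is overtightened (more than 28 N on the post) (contact force between screw and post above 28 N).
It fails at once if a bystander is moved by more than 25 mm (distance of any of dabba, pot_a, pot_b, shaker, spatula, oil_jar, mug from where it was at the start of the episode above 0.025 m).
It also fails if it takes over 45 s, if anything falls off the work surface, if the arm or the gripper's body presses on something with over 40 N, if the wrist force passes 120 N, or if a joint passes its speed limit or range.

## Working session

There is one attempt and no reset: what is moved stays moved. The work goes in short steps, each a Python script; the robot and the scene stay as the last script left them, time stands still between calls to the robot, and variables do not carry over. Pictures are saved under pics/ and viewed, at most 10 in all, crops included, and the job is handed in when it is done.

```bash
mkdir -p pics; ls; python3 - <<'E'
from station import arm
import cv2,numpy as np
for n in("top","side"):
    s=arm.snapshot(n); np.savez(f"pics/{n}0.npz",**s)
    cv2.imwrite(f"pics/{n}0.png",cv2.resize(s["frame"][:,:,::-1],(800,600),interpolation=cv2.INTER_CUBIC))
    print(n,s["K"].round(1).tolist(),s["world_from_camera"].round(3).tolist())
print(arm.get_t(),arm.get_orientation(),arm.get_tool_pos())
E
```

```text
pics
top [[476.7, 0.0, 262.9], [0.0, 476.7, 195.2], [0.0, 0.0, 1.0]] [[-0.019, -0.997, 0.079, 0.472], [-0.999, 0.021, 0.024, 0.131], [-0.025, -0.079, -0.997, 1.273], [0.0, 0.0, 0.0, 1.0]]
side [[361.5, 0.0, 251.4], [0.0, 361.5, 191.5], [0.0, 0.0, 1.0]] [[0.953, -0.221, 0.206, 0.406], [-0.302, -0.722, 0.622, -0.338], [0.011, -0.655, -0.755, 0.696], [0.0, 0.0, 0.0, 1.0]]
0.1 [-3.13929607e+00  5.63051665e-07  3.50870129e-01] [ 0.2231637  -0.60977322  0.23026035]
```

View pics/top0.png

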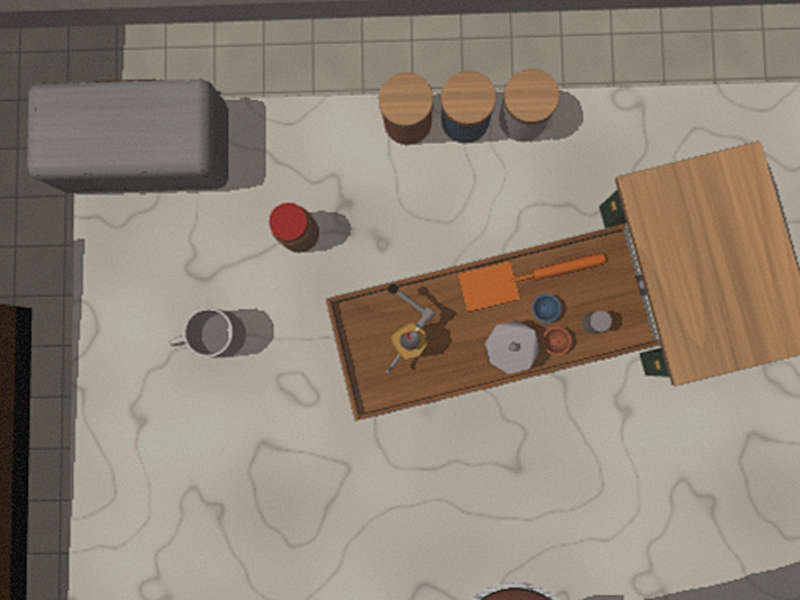

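View pics/side0.png

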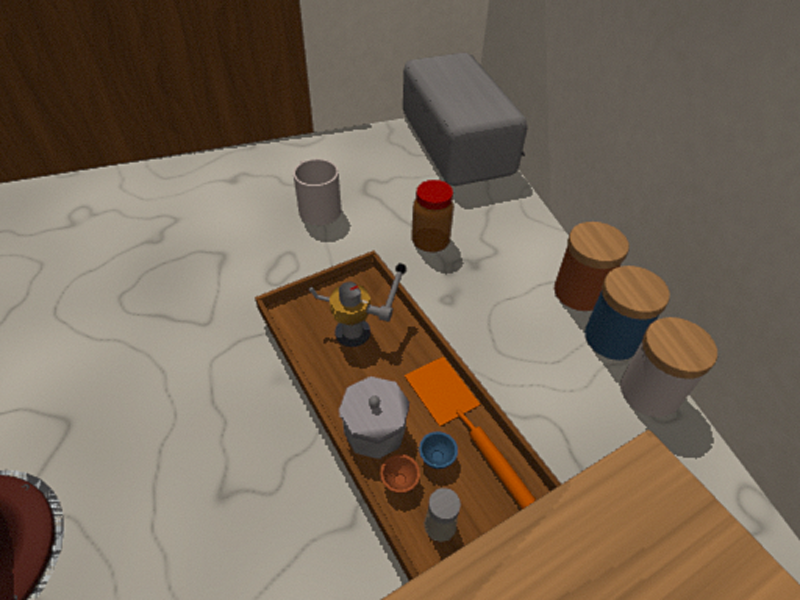

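Top view: post top at about (410,339), hub (427,315), ball (393,289), hook (390,371). Side view: post top (350,288), ball (401,268). I'll enlarge both.

```bash
python3 - <<'E'
import cv2,numpy as np
a=np.load("pics/top0.npz")["frame"][175:245,235:295,::-1]
b=np.load("pics/side0.npz")["frame"][160:230,190:270,::-1]
a=cv2.resize(a,None,fx=6,fy=6,interpolation=cv2.INTER_CUBIC);b=cv2.resize(b,None,fx=5,fy=6,interpolation=cv2.INTER_CUBIC)
cv2.imwrite("pics/c0.png",np.hstack([a,b]));print(np.hstack([a,b]).shape)
E
```

```text
(420, 760, 3)
```

View pics/c0.png

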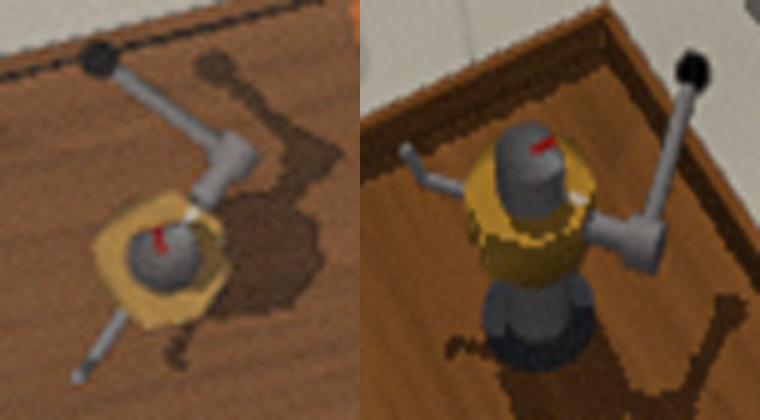

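Crop: post-top centre (165,256), red line towards (157,230), hub (232,160), ball (100,58). In the side crop: post top (530,140), ball (692,70). I'll triangulate these.

```bash
cat > h.py <<'E'
import numpy as np,cv2
from scipy.spatial.transform import Rotation as Rn
def ray(s,uv):
    T=s["world_from_camera"];d=T[:3,:3]@np.linalg.solve(s["K"],[uv[0],uv[1],1]);return T[:3,3],d
def atz(s,uv,z):
    c,d=ray(s,uv);return c+d*(z-c[2])/d[2]
def tri(*p):
    A=np.zeros((3,3));b=np.zeros(3)
    for s,uv in p:
        c,d=ray(s,uv);d=d/np.linalg.norm(d);M=np.eye(3)-np.outer(d,d);A+=M;b+=M@c
    x=np.linalg.solve(A,b);return x
E
python3 - <<'E'
from h import *
from station import arm
t=dict(np.load("pics/top0.npz"));s=dict(np.load("pics/side0.npz"))
L=lambda u,v:(235+u/6-.5,175+v/6-.5); S=lambda u,v:(190+(u-360)/5-.5,160+v/6-.5)
p=tri((t,L(165,256)),(s,S(530,140)));b=tri((t,L(100,58)),(s,S(692,70)));h=tri((t,L(232,160)),(s,S(640,245)))
print("post",p,"ball",b,"hub",h)
zt=p[2]
r=atz(t,L(157,230),zt)-atz(t,L(165,256),zt);print("flat yaw",np.arctan2(r[1],r[0]))
c=h-p;print("collar yaw",np.arctan2(c[1],c[0]),np.hypot(*c[:2]))
k=atz(t,L(80,375),h[2])-p;print("hook yaw+pi",np.arctan2(-k[1],-k[0]),np.hypot(*k[:2]),np.linalg.norm(b-h))
for yaw in np.arange(-3.1,3.1,.4):
    q=arm.inverse_kinematics([p[0],p[1],p[2]+.15],[np.pi,0,yaw]); print(round(yaw,1),None if q is None else np.round(q,2))
E
```

```text
post [0.50956644 0.16092339 0.13919188] ball [0.5897203  0.18620001 0.12515449] hub [0.54943765 0.13377158 0.09940103]
flat yaw 0.27972843684708953
collar yaw -0.5978518574201206 0.04823831573106616
hook yaw+pi -0.6687503442090788 0.05925128479838179 0.0709554308501953
-3.1 [ 0.37  0.63 -1.22  1.65  0.61  1.3   0.65]
-2.7 [ 0.34  0.6  -1.15  1.65  0.57  1.27  1.1 ]
-2.3 [ 0.34  0.6  -1.15  1.65  0.57  1.27  1.5 ]
-1.9 [ 0.34  0.6  -1.15  1.65  0.57  1.27  1.9 ]
-1.5 [ 0.34  0.6  -1.15  1.65  0.57  1.27  2.3 ]
-1.1 [-1.02  0.59  1.14  1.69 -0.56  1.23 -2.43]
-0.7 [-0.12  0.4  -0.34  1.66  0.14  1.11 -2.76]
-0.3 [-0.08  0.4  -0.39  1.66  0.17  1.11 -2.39]
0.1 [-0.03  0.41 -0.47  1.66  0.2   1.12 -2.02]
0.5 [ 0.06  0.43 -0.61  1.66  0.27  1.13 -1.69]
0.9 [ 0.1   0.45 -0.67  1.66  0.3   1.14 -1.32]
1.3 [ 0.12  0.45 -0.7   1.66  0.32  1.15 -0.94]
1.7 [ 0.17  0.47 -0.79  1.66  0.36  1.16 -0.58]
2.1 [ 0.22  0.5  -0.88  1.65  0.41  1.18 -0.23]
2.5 [ 0.27  0.53 -0.98  1.65  0.47  1.21  0.11]
2.9 [ 0.33  0.58 -1.11  1.65  0.55  1.26  0.43]
```

```bash
python3 - <<'E'
from h import *
from station import arm
arm.goto([.510,.161,.235],[np.pi,0,2.49])
s=arm.snapshot("wrist");np.savez("pics/w1.npz",**s)
cv2.imwrite("pics/w1.png",cv2.resize(s["frame"][:,:,::-1],(800,600),interpolation=cv2.INTER_CUBIC))
print(arm.get_t(),arm.get_qpos().round(2),arm.get_tool_pos(),s["K"][0],s["world_from_camera"].round(3).tolist())
E
```

```text
3.0417 [ 0.24  0.58 -0.93  1.74  0.52  1.09  0.06] [0.51044143 0.16000163 0.23481198] [290.53614689   0.         255.92038269] [[0.607, 0.758, 0.239, 0.45], [0.794, -0.579, -0.185, 0.207], [-0.002, 0.302, -0.953, 0.378], [0.0, 0.0, 0.0, 1.0]]
```

View pics/w1.png

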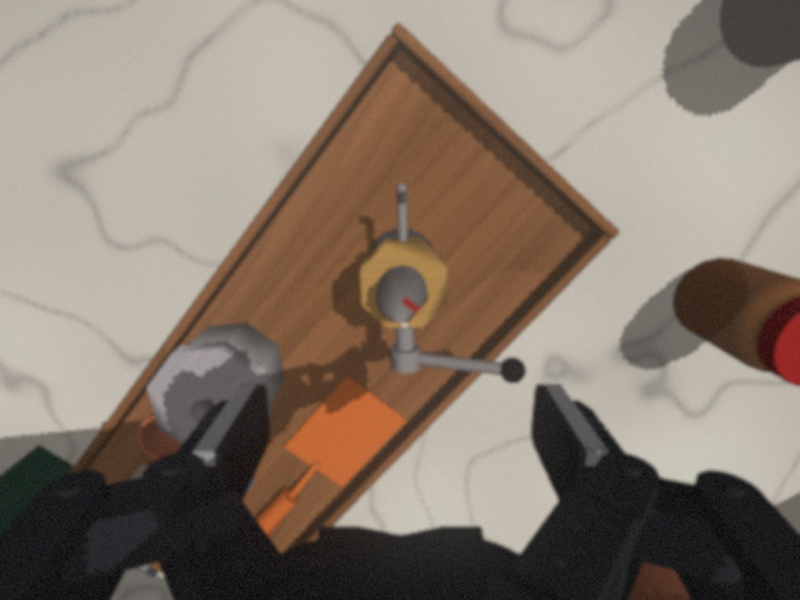

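Wrist view: post top about (402,292), red line ending near (417,309), hub (404,358), ball (512,370), hook tip (402,187). The collar is nearly aligned with the tool. I'll crop for the angle.

```bash
python3 - <<'E'
from h import *
s=dict(np.load("pics/w1.npz"))
cv2.imwrite("pics/w1c.png",cv2.resize(s["frame"][115:265,215:345,::-1],None,fx=4,fy=4,interpolation=cv2.INTER_CUBIC))
E
```

```text
(no output)
```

View pics/w1c.png

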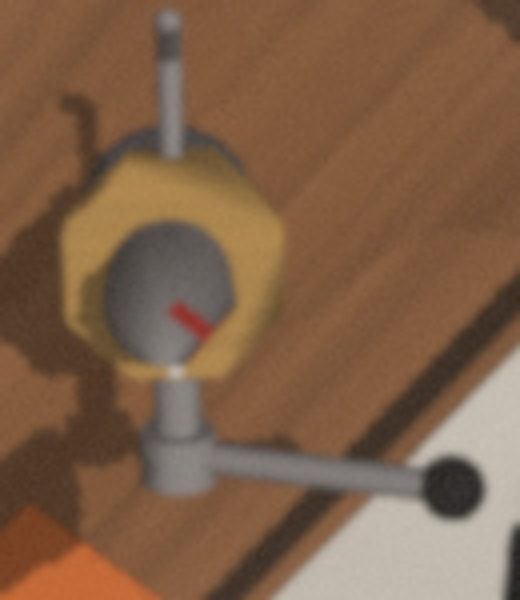

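```bash
python3 - <<'E'
from h import *
s=dict(np.load("pics/w1.npz"));t=dict(np.load("pics/top0.npz"));d=dict(np.load("pics/side0.npz"))
C=lambda u,v:(215+u/4-.4,115+v/4-.4);L=lambda u,v:(235+u/6-.5,175+v/6-.5); S=lambda u,v:(190+(u-360)/5-.5,160+v/6-.5)
p=tri((s,C(172,307)),(t,L(165,254)),(d,S(530,140)));b=tri((s,C(452,487)),(t,L(100,58)),(d,S(692,70)));h=tri((s,C(179,460)),(t,L(232,160)),(d,S(640,245)))
print(p,b,h)
z=p[2];a=lambda v:np.arctan2(v[1],v[0])
P=atz(s,C(172,307),z)
print("flat",a(atz(s,C(210,333),z)-P))
zm=z-.031;H=atz(s,C(179,460),zm);K=atz(s,C(172,100),zm)
W=atz(s,C(177,372),z-.018)
print("collar",a(H-P),a(H-K),a(W-P),P,H,np.linalg.norm(H-P))
bb=atz(s,C(452,487),zm+.024);print("lever",bb,a(bb-H)-np.pi/2)
E
```

```text
[0.51019402 0.161928   0.13771122] [0.58982789 0.18625225 0.12527994] [0.55037304 0.13285695 0.10243059]
flat 0.2972564104996448
collar -0.6132925112687877 -0.6313772437152534 -0.593327406890106 [0.5103284  0.16271381 0.13771122] [0.55171842 0.13358223 0.10671122] 0.05935303467197841
lever [0.58712484 0.18682256 0.13071122] -0.5868686792319725
```

```bash
python3 - <<'E'
from h import *
from station import arm
x,y=.5102,.162
arm.goto([x,y,.19],[np.pi,0,2.53])
print(arm.move_straight([x,y,.087],vel=.1,f_stop=8),arm.get_tool_pos())
arm.grip(.045,40)
print(arm.get_opening(),arm.get_grasp_force(),arm.get_ft_force())
for yaw in np.linspace(2.53,2.53+.9,7)[1:]:
    arm.goto([x,y,.087],[np.pi,0,yaw]); print(arm.get_t(),arm.get_ft_force().round(1),arm.get_torque().round(2))
s=arm.snapshot("wrist");np.savez("pics/w2.npz",**s)
q=arm.snapshot("top");np.savez("pics/t2.npz",**q)
cv2.imwrite("pics/w2.png",np.hstack([cv2.resize(s["frame"][:,:,::-1],(560,420)),cv2.resize(q["frame"][170:230,235:265,::-1],(210,420))]))
print(arm.get_qpos().round(2),arm.get_tool_pos(),arm.get_orientation())
E
```

```text
False [0.51063408 0.16238566 0.08763472]
0.05096277710308191 42.279248647391796 [-0.69795884  0.08790773  4.87335173]
5.1833 [-0.3 -1.1  4.4] [-0.09  0.07  0.23]
5.4333 [ 0.5 -0.4  4.9] [-0.03 -0.    0.25]
5.6833 [0.1 0.1 4.9] [ 0.06 -0.04  0.21]
5.9333 [0.1 1.2 4.1] [ 0.1  -0.03  0.18]
6.1833 [0.8 1.  4.7] [ 0.15 -0.03  0.24]
6.4333 [0.7 1.6 5.2] [ 0.24 -0.05  0.19]
[ 0.25  0.85 -1.01  1.89  0.91  0.94  0.65] [0.51079167 0.1632985  0.0877246 ] [ 3.13977321e+00  2.49385588e-03 -2.85338438e+00]
```

View pics/w2.png

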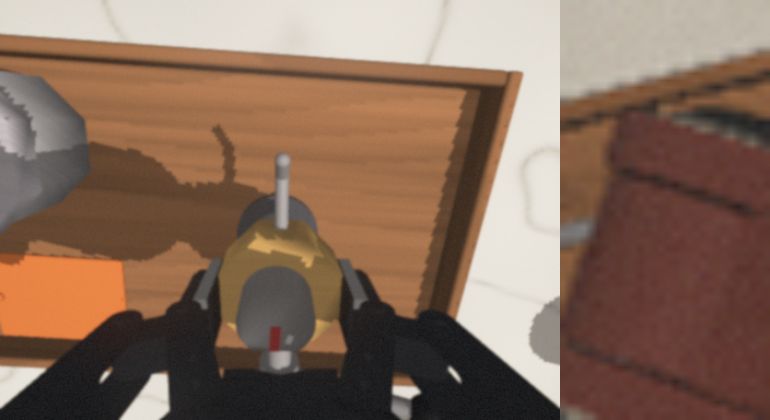

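The red line at (275,327–350) now points almost along the tool and the rod (281,360). I'll release, back off and check from above.

```bash
python3 - <<'E'
from h import *
from station import arm
arm.grip(.085); p=arm.get_tool_pos()
arm.move_straight([p[0],p[1],.235],vel=.15)
s=arm.snapshot("wrist");np.savez("pics/w3.npz",**s)
cv2.imwrite("pics/w3.png",cv2.resize(s["frame"][115:265,195:345,::-1],None,fx=4,fy=4,interpolation=cv2.INTER_CUBIC))
print(arm.get_t(),arm.get_ft_force())
E
```

```text
8.15 [-0.03946925  0.45583778  0.00196956]
```

View pics/w3.png

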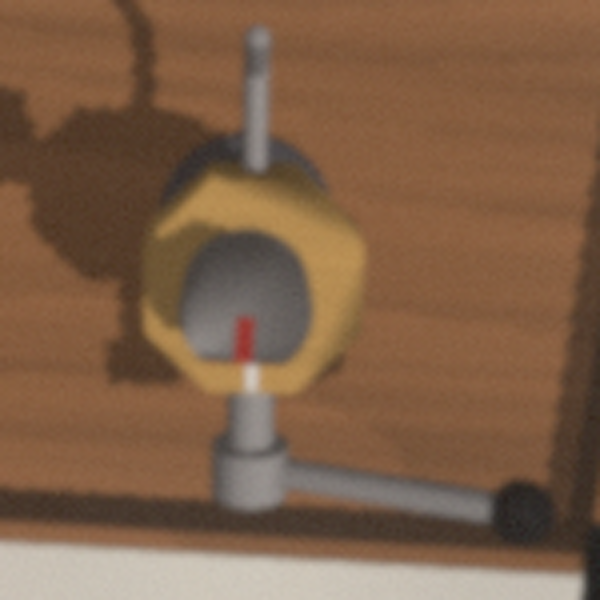

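Red line (247,318)→(244,360), white line (251,378), hub (251,475), ball (522,512), hook (257,100).

```bash
python3 - <<'E'
from h import *
s=dict(np.load("pics/w3.npz"))
C=lambda u,v:(195+u/4-.4,115+v/4-.4);a=lambda v:np.arctan2(v[1],v[0])
z=.136;zm=.105
P=atz(s,C(247,318),z);F=a(atz(s,C(244,360),z)-P);e=atz(s,C(288,361),z)-atz(s,C(207,361),z)
H=atz(s,C(251,475),zm);K=atz(s,C(257,100),zm)
print("flat",F,a(e)+np.pi/2,a(e)-np.pi/2,"collar",a(H-P),a(H-K),P,H)
b=atz(s,C(522,512),zm+.024);print("lever",b,a(b-H)-np.pi/2,np.linalg.norm(b-H))
E
```

```text
flat 0.22197424224123155 3.431386565513857 0.2897939119240638 collar 0.30996933645557934 0.27636703918558136 [0.51044122 0.16169232 0.136     ] [0.56021582 0.17763481 0.105     ]
lever [0.5401978  0.23861092 0.129     ] 0.3172071187390033 0.06851866606282513
```

Collar ≈0.29 rad and flat ≈0.26–0.29 rad, so they are aligned. Next I'll press the ball from above with closed fingers. At a 70 mm arm, 9–12 N at 60 mm becomes about 7.7–10.3 N, so I'll aim for about 9 N.

```bash
python3 - <<'E'
from h import *
from station import arm
x,y=.5407,.2412
arm.grip(0.0,20)
o=[np.pi,0,3.43]
arm.goto([x,y,.17],o); arm.wait(.3)
f0=arm.get_ft_force();print("f0",f0.round(2))
print(arm.move_straight([x,y,.11],vel=.02,f_stop=2.5),arm.get_tool_pos().round(4),arm.get_ft_force().round(2),arm.get_t())
# step down in small increments, watching the force
z=arm.get_tool_pos()[2]
while z>.095 and arm.get_t()<38:
    z-=.001
    arm.move_straight([x,y,z],vel=.008)
    f=arm.get_ft_force()-f0; print(round(z,4),round(arm.get_tool_pos()[2],4),f.round(2),round(arm.get_t(),2))
    if f[2]>6.5: break
E
```

```text
f0 [0.01 0.05 0.19]
True [0.5406 0.2415 0.1293] [-0.26  0.49  3.45] 11.6083
0.1283 0.1288 [-0.74 -0.93  3.79] 11.86
0.1273 0.1276 [-1.    1.54  4.15] 12.13
0.1263 0.1267 [-0.86  2.45  5.58] 12.41
0.1253 0.1257 [-0.8   3.75  4.81] 12.68
0.1243 0.1248 [-0.63  3.15  4.91] 12.96
0.1233 0.1239 [-2.07  3.1   5.12] 13.23
0.1223 0.123 [-0.09  3.77  4.94] 13.51
0.1213 0.1221 [-1.97  4.6   4.86] 13.78
0.1203 0.1211 [-1.43  5.23  4.7 ] 14.06
0.1193 0.1202 [-0.92  4.29  4.3 ] 14.33
0.1183 0.1192 [-0.97  4.6   4.46] 14.61
0.1173 0.1183 [-0.5   4.67  5.09] 14.88
0.1163 0.1173 [-0.66  3.75  4.51] 15.16
0.1153 0.1162 [0.3  4.26 5.64] 15.43
0.1143 0.1152 [-0.83  3.54  5.  ] 15.71
0.1133 0.1141 [0.24 4.58 4.56] 15.98
0.1123 0.1129 [0.14 4.3  4.42] 16.26
0.1113 0.1116 [0.11 4.06 4.82] 16.53
0.1103 0.1104 [0.27 3.84 4.25] 16.81
0.1093 0.1095 [-0.02  3.46  5.42] 17.08
0.1083 0.1088 [-0.33  4.44  6.06] 17.36
0.1073 0.108 [0.18 3.12 6.73] 17.63
```

Bearing has begun (force is climbing), but there is a ~4 N sideways force that could have turned the collar. I'll lift and check.

```bash
python3 - <<'E'
from h import *
from station import arm
p=arm.get_tool_pos()
arm.move_straight([p[0],p[1]+.0,.14],vel=.1)
arm.goto([.5108,.163,.235],[np.pi,0,3.43])
s=arm.snapshot("wrist");np.savez("pics/w4.npz",**s)
cv2.imwrite("pics/w4.png",cv2.resize(s["frame"][115:265,195:345,::-1],None,fx=4,fy=4,interpolation=cv2.INTER_CUBIC))
print(arm.get_t(),arm.get_ft_force())
E
```

```text
18.7333 [-0.06569425  0.12289819  0.33980734]
```

View pics/w4.png

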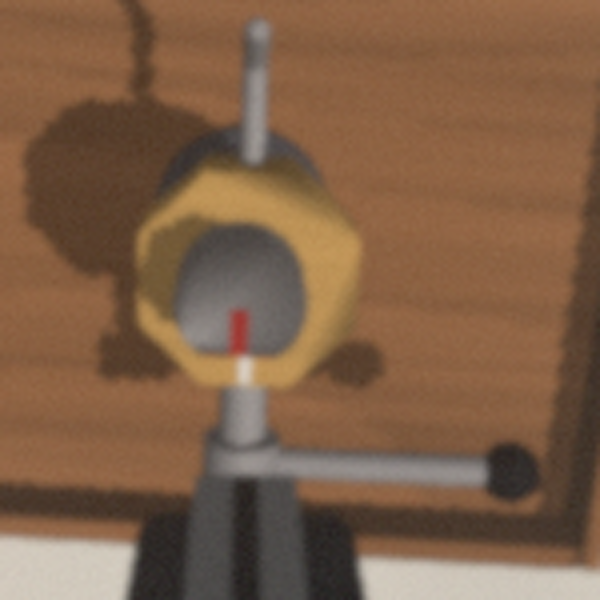

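The collar is still aligned: red (240,310)→(237,353), white (245,372), hub (242,455). Ball is at (513,471). I'll recompute the ball's xy and finish pressing on its top.

```bash
python3 - <<'E'
from h import *
from station import arm
s=dict(np.load("pics/w4.npz"));C=lambda u,v:(195+u/4-.4,115+v/4-.4);a=lambda v:np.arctan2(v[1],v[0])
K=atz(s,C(258,90),.105);H=atz(s,C(243,420),.105);P=atz(s,C(240,310),.136);b=atz(s,C(513,471),.1)
print("collar",a(H-K),a(H-P),"flat",a(atz(s,C(237,353),.136)-P),"ball",b)
x,y=b[:2]; o=[np.pi,0,3.43]
arm.goto([x,y,.14],o);arm.wait(.3);f0=arm.get_ft_force();print(f0.round(2))
print(arm.move_straight([x,y,.10],vel=.02,f_stop=2),arm.get_tool_pos().round(4),arm.get_ft_force().round(2))
z=arm.get_tool_pos()[2]
while z>.095 and arm.get_t()<36:
    z-=.0005
    arm.move_straight([x,y,z],vel=.006)
    F=[]
    for _ in range(4): F.append(arm.get_ft_force()-f0); arm.wait(.02)
    f=np.mean(F,0); print(round(z,4),round(arm.get_tool_pos()[2],4),f.round(2),round(arm.get_t(),2))
    if f[2]>8.7: break
E
```

```text
collar 0.24629151063988683 0.3031815552540084 flat 0.22109258336902282 ball [0.54320044 0.24541151 0.1       ]
[-0.05  0.73  0.15]
True [0.5433 0.2454 0.1082] [-0.24 -0.29  4.68]
0.1077 0.1081 [-0.7  -1.84  5.16] 21.42
0.1072 0.1079 [-0.83 -2.09  6.71] 21.73
0.1067 0.1076 [-1.15 -2.41  7.47] 22.05
0.1062 0.1073 [-0.95 -2.08  8.33] 22.37
0.1057 0.1069 [-1.63 -2.59  8.5 ] 22.68
0.1052 0.1065 [-1.57 -2.67  9.25] 23.0
```

```bash
python3 - <<'E'
from h import *
from station import arm
p=arm.get_tool_pos()
arm.move_straight([p[0],p[1],.16],vel=.06)
arm.goto([.5108,.163,.235],[np.pi,0,3.43])
s=arm.snapshot("wrist")
cv2.imwrite("pics/w5.png",cv2.resize(s["frame"][115:265,195:345,::-1],None,fx=4,fy=4,interpolation=cv2.INTER_CUBIC))
print(arm.get_t(),arm.get_ft_force())
E
```

```text
24.6583 [ 0.82033863  0.16512064 -0.66503539]
```

View pics/w5.png

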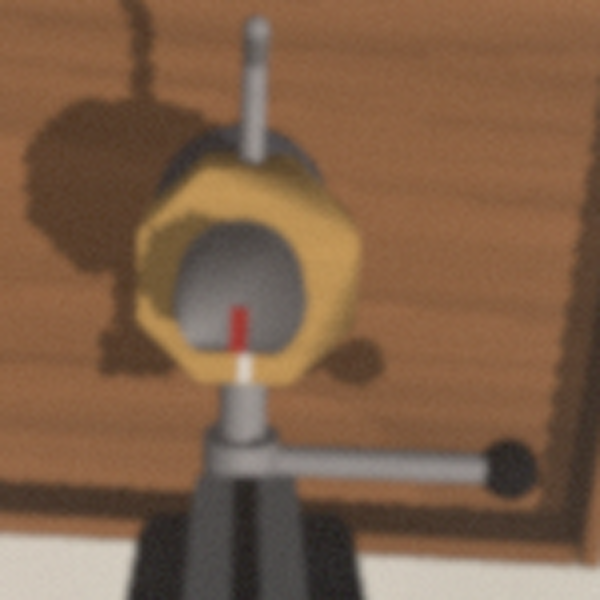

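The red line (240,310)→(237,352) and white line (245,370) still line up, the lever is down with its ball at (511,468), and the robot is clear.

```bash
python3 -c "
from station import arm
print(arm.finish_job())"
```

```text
the job is handed in; nothing more can be done
None
```

I turned the collar until the set screw faced the flat to within about 0.1 rad by camera, pressed the lever to about 9 N at the ball (roughly 11 N at 60 mm), let go and handed the job in; the hand-in gave no verdict.

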